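# Lock the counter scale with its flat lock plate

### The job

Lock the shop's counter scale for the night. Two lock plates lie in the small wooden rack with only their tongues sticking out: take the one with the narrower tongue, pull it right out of the rack by the tongue, let go of it on the counter, take it again by its upright handle and slide the tongue into the slot under the scale's pan until its shoulders meet the slot's guides, and leave it there. Do not shove the scale, and leave the other plate and the goods on the counter as they are.

Things in the scene. Friction and masses are not known exactly. Their poses are not given: they have to be found in the camera images.
- lock: lock plate to use, 8 mm aluminium, 150 mm long: body 50 long x 64 wide with an upright black handle block (40 long, 20 wide, top at 44 mm), and a flat round-nosed tongue 100 long, 36 mm wide; 0.22 kg. Origin: underside, middle of the shoulder line where tongue meets body; x along the tongue to its tip, z up. Starts flat in one bay, about 70 mm of tongue out.
- lock_tip (a point): tip of the narrow tongue, half way up its thickness, 100 mm ahead of the shoulders
- lock_handle (a point): grip point in the middle of the handle of the narrow plate, 25 mm behind the shoulder line, 28 mm above the underside
- spare: other plate, not to be used: 8 mm aluminium, 150 mm long: body 50 long x 64 wide with an upright black handle block (40 long, 20 wide, top at 44 mm), and a flat round-nosed tongue 100 long, 52 mm wide (too wide for the slot). Origin and axes as for lock. It lies in the other bay.
- rack: plywood pigeonhole rack fixed on the counter, 110 deep (x), 212 wide (y), 64 mm high, roofed; two bays side by side, each 94 wide, 56 high, open to -x, no floor (plates lie on the counter), centres at y = -51 and +51 mm. Origin: centre of its underside; open front at x = -55 mm.
- scale: grey counter scale, 5 kg, loose on the counter: body 240 x 250 mm, flat steel pan 240 x 260 mm, its top at 74 mm with 10 mm rims at the sides, display on a pillar at the back (+x). Origin: centre of its underside; the slot opens at its front (-x).
- slot (a point): middle of the slot mouth, on the slot floor, 55 mm above the counter; x points into the slot, z up. Slot 42 wide between two black guides whose front ends are at x = 0, 13 high, over 100 mm deep; open above for its first 10 mm, then roofed by the pan. A grey ledge 90 wide, level with the floor, sticks out 37 mm before the mouth.
- jar: clear sweet jar with a screw lid, 104 mm diameter, 175 mm high; origin centre of underside; leave alone
- tin: flat biscuit tin 104 x 164 x 83 mm; origin centre of underside; leave alone
- calculator: pocket calculator 80 x 130 x 18 mm lying flat; origin centre of underside; leave alone
Mind the look-alikes: they are no part of the job. There is more than one size of the rack; the one meant has the size given above.

How it is judged:
By the outcome, as a careful person would: the job done as asked, in the order asked, and still so for the second after the job is handed in, with the robot touching nothing.
It also fails if it takes over 64 s, if anything falls off the work surface, if the arm or the gripper's body presses on something with over 40 N, if the wrist force passes 120 N, or if a joint passes its speed limit or range.

### The arm

A 6-joint arm with a two-finger parallel gripper is mounted at the origin on the work surface. World frame = base frame: x ahead of the robot, y to its left, z up, the work surface at z = 0. Lengths are in m, angles in rad, forces in N, time in s.
With the tool pointing down it reaches from about 0.325 to 0.85 m from the base axis. Payload 4.4 kg.
Tool frame: the origin (TCP) lies on the centre line of the jaws, within the pads' length; the fingertips stand ahead of it and the grasp point (between the pads) lies 11 mm behind it (manip.tips_ahead is the z of the fingertips in the tool frame, in m); z points along the fingers, y is the line along which they close (so a half turn about z gives the same grasp; the last joint's range is limited). The gripper opens to 94 mm and grips with 3 to 60 N. Pads are 16 mm wide; open, the fingers measure 119 mm over their backs; the gripper's body (75 mm by 177 mm) begins 78 mm behind the grasp point.
Start: joints at [0.965, 0.207, 1.542, -0, 1.393, -0.15], TCP at [0.253, 0.516, 0.213] pointing down, gripper open.
Joint ranges: [-2.73, 2.73], [-0.86, 2.22], [0.23, 2.46], [-1.11, 4.25], [0.08, 2.63], [-2.82, 2.82]. Speed limits (rad/s): [2.79, 2.79, 3.14, 3.14, 3.14, 3.14].

### API

Orientations are given as a unit quaternion [w, x, y, z].
In Python, from workcell import manip, capture gives the robot as it stands.
- The arm moves only by the tool drive_tool, never from a script. Its argument "motion" is a list of rows, each an object with "dp": the shift along the tool's x, y, z each as a share of 1000 mm, from -1 to 1, a list of three; "roll": the turn about the tool's z as a share of 180 degrees, from -1 to 1; "jaw": the opening, from -1 (shut) to 1 (fully open). In form: [{"dp": [dx, dy, dz], "roll": roll, "jaw": jaw}, ...]. A call has 1 to 5 rows; each row shifts and turns the commanded pose from where the row before left it, along the tool's axes as they then stand; what a row does not reach is not made up. A row lasts 1/10 s, in which the tool goes at most 50 mm and 8.59 degrees, less where a joint would pass 70% of its speed; a pose out of reach is approached as far as the arm can. A call with a number of a shift or a turn outside -1 to 1 is refused whole. A call with a gripper value outside its range is refused whole. The fingers move at their own pace and stop on an object; "grip_force" is the grip in N (left out, the last holds). Time passes only in rows, so rows that do not move let the fingers close. It gives the time, the measured TCP pose, the force, the opening and the grip force at its end, in the units of the state.
- manip.get_state(): the state, without advancing time (a new reading comes with each control period).
- capture(name): name is "side" or "top" or "wrist"; returns a dict with "image" (384x512x3 uint8, red, green, blue), "vfov" (degrees; the focal length in pixels is half the picture's height over the tangent of half this angle, whatever the lens; pixels are square), "cx", "cy" (the principal point, pixels), "world_from_camera" (4x4, takes a point from camera to world coordinates). Camera axes: x right, y down, z forward; pixel columns grow to the right and rows downward; lengths in m; the calibration is good to about 2 mm. A picture is of the moment at which its call begins. There is no depth.
- manip.finish_job(): hands the job in; it is judged then, once.
The state is a dict: "time_s": time; "joint_positions": joint angles; "joint_velocities": joint speeds; "joint_torque": joint torques, N m; "ee_pos": TCP position; "tool_rot": TCP orientation; "ft_force": force on the tool from outside, world axes, zero at the start; "torque": the same for the moment, N m; "opening": finger opening in m; "finger_force": force on a finger pad.
Only numpy, scipy, OpenCV 4.12 (cv2) and the standard library are available. Lean on these libraries where they do the work, as an engineer would, in place of code of your own. Each camera call takes 0.05 s, during which the arm holds its last target. There are 200 camera calls.

## Working session

There is one attempt and no reset: what is moved stays moved. The work goes in short steps, Python scripts to look and compute and a tool call to move; the robot and the scene stay as the last step left them, time stands still between calls to the robot, and variables do not carry over. Pictures are saved under pics/ and viewed, at most 10 in all, crops included, and the job is handed in when it is done.

Besides the shell and the picture viewer there is one more tool, called after "Request:" as a command line: name --argument value ..., lists and objects as JSON in quotes. drive_tool: Moves the arm, as the interface text tells. Shift numbers are shares of 1000 mm and turn numbers shares of 180 degrees, none past 1 either way. Its arguments: {"type":"object","properties":{"motion":{"type":"array"},"grip_force":{"type":"number"}},"required":["motion"]}

```bash
ls; mkdir -p pics; cat > h.py <<'E'
import numpy as np, cv2
from workcell import manip, capture
def cam(n):
    c=capture(n); return c
def foc(c): return c["image"].shape[0]/2/np.tan(np.radians(c["vfov"])/2)
def ray(c,u,v):
    f=foc(c); T=np.array(c["world_from_camera"]); d=T[:3,:3]@np.array([(u-c["cx"])/f,(v-c["cy"])/f,1]); return T[:3,3],d
def onz(c,u,v,z):
    o,d=ray(c,u,v); return o+d*(z-o[2])/d[2]
def proj(c,p):
    T=np.array(c["world_from_camera"]); q=T[:3,:3].T@(np.array(p)-T[:3,3]); f=foc(c); return f*q[0]/q[2]+c["cx"],f*q[1]/q[2]+c["cy"]
def save(c,n): cv2.imwrite("pics/"+n,c["image"][:,:,::-1])
E
python3 - <<'E'
from h import *
import pickle
d={n:cam(n) for n in("top","side","wrist")}
pickle.dump(d,open("d0.pkl","wb"))
print(manip.tips_ahead, manip.get_state())
for n in d: print(n,d[n]["vfov"],np.round(d[n]["world_from_camera"],3).tolist())
a=d["top"]["image"]
cv2.imwrite("pics/top0.png",cv2.resize(a,(800,600))[:,:,::-1])
save(d["side"],"side0.png")
E
```

```text
pics
0.008 {'time_s': 0.15, 'joint_positions': array([ 9.64493187e-01,  2.07266063e-01,  1.54261888e+00,  7.06446630e-06,
        1.39351301e+00, -1.50500825e-01]), 'joint_velocities': array([ 0.00084733, -0.00203842, -0.00478086, -0.00018345, -0.00031005,
       -0.00099527]), 'joint_torque': array([ 8.26215983e-04, -3.71315324e+01, -2.81811780e+01,  6.98560453e-02,
        3.27036681e-02, -1.12700670e-04]), 'ee_pos': array([0.25275762, 0.51577964, 0.21253709]), 'tool_rot': array([-3.36701345e-04,  2.25933968e-01,  9.74142201e-01, -8.37507776e-04]), 'ft_force': array([ 0.00353693, -0.20205643,  0.32870276]), 'torque': array([-0.00902473, -0.04384224,  0.00394976]), 'finger_force': 0.0, 'opening': 0.0938015378874267}
top 42.68015696837914 [[0.014, -0.995, 0.102, 0.325], [-1.0, -0.012, 0.013, 0.165], [-0.012, -0.102, -0.995, 1.547], [0.0, 0.0, 0.0, 1.0]]
side 45.137386280591244 [[0.962, -0.213, 0.171, 0.265], [-0.273, -0.72, 0.639, -0.718], [-0.013, -0.661, -0.75, 1.129], [0.0, 0.0, 0.0, 1.0]]
wrist 69.75642885798223 [[0.44, 0.87, 0.224, 0.189], [0.898, -0.426, -0.111, 0.548], [-0.001, 0.249, -0.968, 0.385], [0.0, 0.0, 0.0, 1.0]]
```

View pics/top0.png

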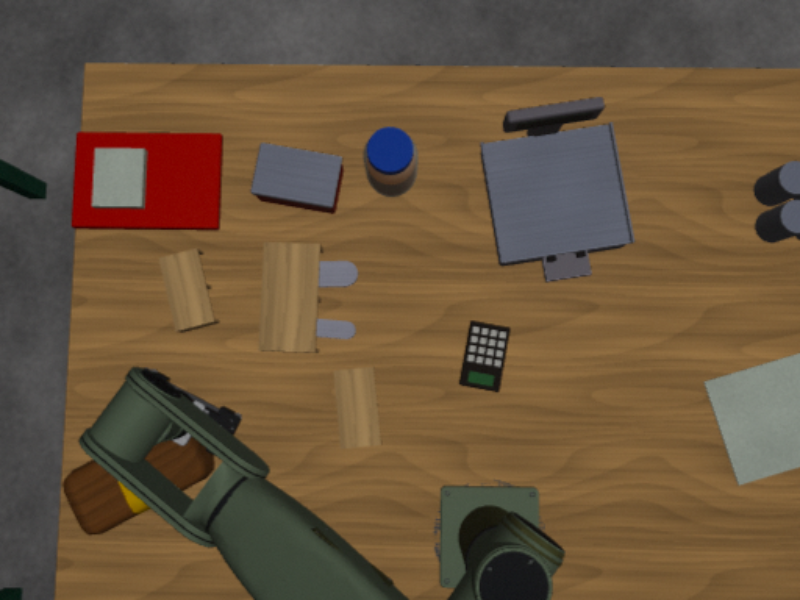

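View pics/side0.png

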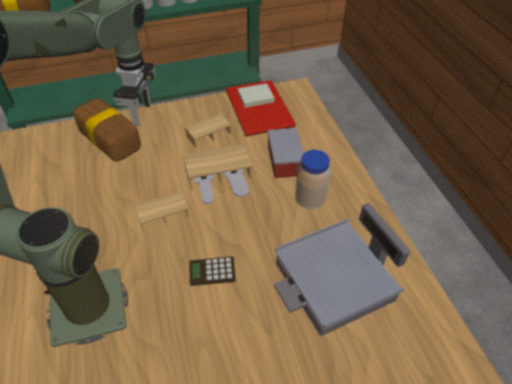

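The top view (800x600 scale) has three racks, at (188,290), (291,297) and (357,407). Only (291,297) is big enough (about 212 mm wide), and it has tongues sticking out at (338,273), wide, and (336,329), narrow. The slot ledge is at (567,266). I'll measure these and check them in a crop.

```bash
cat > m.py <<'E'
from h import *
import pickle
d=pickle.load(open("d0.pkl","rb")); c=d["top"]; a=c["image"]
hsv=cv2.cvtColor(a,cv2.COLOR_RGB2HSV)
m=((hsv[...,0]>100)&(hsv[...,0]<150)|(hsv[...,1]<45)).astype(np.uint8)
def comp(x0,y0,x1,y1,z):
    s=np.zeros_like(m); s[y0:y1,x0:x1]=m[y0:y1,x0:x1]
    k=max(cv2.findContours(s,cv2.RETR_EXTERNAL,cv2.CHAIN_APPROX_NONE)[0],key=cv2.contourArea)
    P=np.array([onz(c,u,v,z)[:2] for u,v in k[:,0]])
    r=cv2.minAreaRect((P*1000).astype(np.float32)); print(np.round(r[0],1),np.round(r[1],1),round(r[2],2),cv2.contourArea(k)); print("  px",cv2.minAreaRect(k.astype(np.float32)))
    return P
comp(203,160,240,190,.008); comp(203,200,240,222,.008)
comp(300,70,410,169,.074)
comp(340,157,390,182,.055)
s1=cv2.resize(a[140:240,160:250],(540,600),interpolation=cv2.INTER_CUBIC)
s2=cv2.resize(a[145:185,338:388],(250,200),interpolation=cv2.INTER_CUBIC)
o=np.zeros((600,800,3),np.uint8); o[:,:540]=s1; o[:200,545:795]=s2
w=d["wrist"]["image"]; o[210:400,545:798]=cv2.resize(w,(253,190))
o[405:595,545:798]=cv2.resize(a[75:170,300:426]*1,(253,190))
cv2.imwrite("pics/crop1.png",o[:,:,::-1])
E
python3 m.py
```

```text
[512.5 306.9] [51.  75.9] 1.1 343.0
  px ((216.0, 175.0), (16.0, 24.0), 90.0)
[401.1 308.4] [77.1 35.4] 86.01 237.0
  px ((214.77244567871094, 210.2310333251953), (24.498416900634766, 11.294185638427734), 4.763641834259033)
[ 667.6 -122. ] [288.2 264.7] 9.55 6942.5
  px ((356.21807861328125, 123.88676452636719), (93.59732818603516, 87.4644546508789), 80.3802719116211)
[ 533.8 -151.4] [ 67.8 150. ] 0.68 667.5
  px ((364.5, 168.0), (22.0, 49.0), 90.0)
```

View pics/crop1.png

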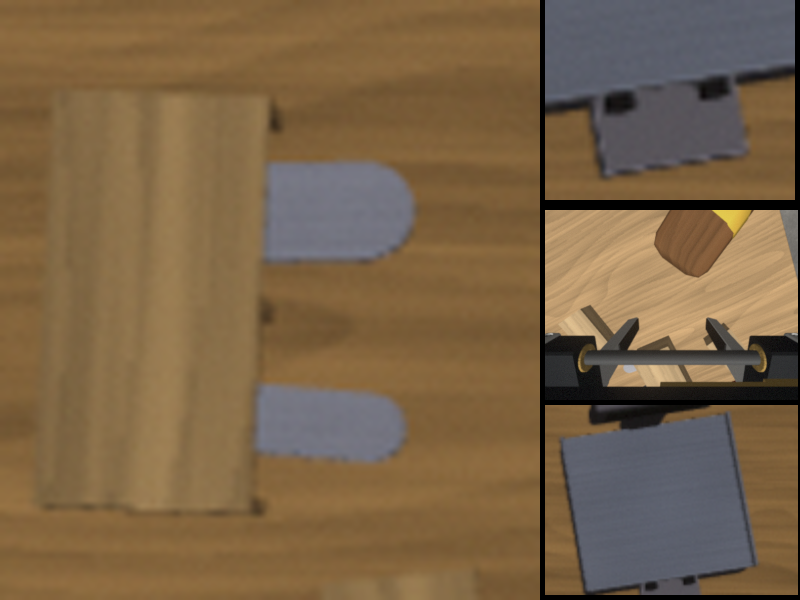

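The crop confirms it: in the large rack, the lower tongue at crop (330,424) is about 35 mm wide, so it is the lock. The upper one at (340,212) is about 51 mm, so it is the spare. The two guides sit at crop (620,102) and (713,88) on the ledge. First I'll roll the tool 68° and move above the narrow tongue.

Request:
drive_tool --motion '[{"dp": [0, 0, 0], "roll": 0.0472, "jaw": 1}, {"dp": [0, 0, 0], "roll": 0.0472, "jaw": 1}, {"dp": [0, 0, 0], "roll": 0.0472, "jaw": 1}, {"dp": [0, 0, 0], "roll": 0.0472, "jaw": 1}, {"dp": [0, 0, 0], "roll": 0.0472, "jaw": 1}]' --grip_force 30

```text
time_s: 0.65
ee_pos: [0.2529, 0.516, 0.2129]
tool_rot: [-0.0, 0.566, 0.824, -0.001]
ft_force: [0.4, 0.0, -0.2]
opening: 0.0938
finger_force: 0.0
```

Request:
drive_tool --motion '[{"dp": [0, 0, 0], "roll": 0.0472, "jaw": 1}, {"dp": [0, 0, 0], "roll": 0.0472, "jaw": 1}, {"dp": [0, 0, 0], "roll": 0.0472, "jaw": 1}, {"dp": [-0.029, 0.0232, 0], "roll": 0, "jaw": 1}, {"dp": [-0.029, 0.0232, 0], "roll": 0, "jaw": 1}]'

```text
time_s: 1.15
ee_pos: [0.295, 0.4547, 0.2129]
tool_rot: [0.0, 0.731, 0.682, -0.0]
ft_force: [0.3, 0.1, 0.3]
opening: 0.094
finger_force: 0.0
```

Request:
drive_tool --motion '[{"dp": [-0.029, 0.0232, 0], "roll": 0, "jaw": 1}, {"dp": [-0.029, 0.0232, 0], "roll": 0, "jaw": 1}, {"dp": [-0.029, 0.0232, 0.02], "roll": 0, "jaw": 1}, {"dp": [-0.029, 0.0232, 0.02], "roll": 0, "jaw": 1}, {"dp": [-0.029, 0.0232, 0.02], "roll": 0, "jaw": 1}]'

```text
time_s: 1.65
ee_pos: [0.4012, 0.3009, 0.1528]
tool_rot: [0.0, 0.732, 0.682, 0.0]
ft_force: [1.0, -0.0, -0.4]
opening: 0.0937
finger_force: 0.0
```

Request:
drive_tool --motion '[{"dp": [0, 0, 0.02], "roll": 0, "jaw": 1}, {"dp": [0, 0, 0.01], "roll": 0, "jaw": 1}, {"dp": [0, 0, 0], "roll": 0, "jaw": 1}]'

```text
time_s: 1.95
ee_pos: [0.3991, 0.3016, 0.1216]
tool_rot: [-0.001, 0.732, 0.681, -0.002]
ft_force: [0.8, 0.0, -0.1]
opening: 0.0942
finger_force: 0.0
```

```bash
cat >> h.py <<'E'
from scipy.spatial.transform import Rotation as Ro
def st(): 
    s=manip.get_state(); q=s["tool_rot"]; R=Ro.from_quat([q[1],q[2],q[3],q[0]]).as_matrix()
    print("t",round(s["time_s"],2),"pos",np.round(s["ee_pos"],4),"yang",round(np.degrees(np.arctan2(R[1,1],R[0,1])),2),"z",np.round(R[:,2],4),"F",np.round(s["ft_force"],1),"op",round(s["opening"],4),"ff",round(s["finger_force"],1))
    return s["ee_pos"],R
def go(p,yang):
    "shift (tool axes, m/1000mm share) and roll share to reach p, tool y at yang deg"
    e,R=st(); d=R.T@(np.array(p)-e); y=np.degrees(np.arctan2(R[1,1],R[0,1])); r=-((yang-y+90)%180-90)
    print("go dp",np.round(d,4),"roll",round(r/180,4),"deg",round(r,2))
E
python3 - <<'E'
from h import *
import pickle
go([.4006,.302,.0105],-4)
c=cam("wrist"); pickle.dump(c,open("w1.pkl","wb")); save(c,"w1.png")
print(proj(c,[.401,.308,.008]),proj(c,[.3984,.27,.008]))
E
```

```text
t 1.95 pos [0.3991 0.3016 0.1216] yang -4.08 z [-0.0039 -0.0018 -1.    ] F [ 0.8  0.  -0.1] op 0.0942 ff 0.0
go dp [0.0007 0.0019 0.1111] roll -0.0005 deg -0.08
(np.float64(257.86645904313724), np.float64(186.06399071284724)) (np.float64(257.9371605538622), np.float64(219.81290090936622))
```

View pics/w1.png

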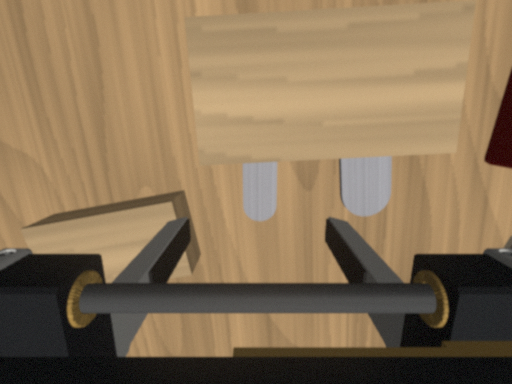

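The wrist view shows the narrow tongue at columns 243–277 with its tip at row 221, about 2 mm to +x of my estimate. The spare is at column 365. A small look-alike rack stands close on the left, so I'll open the jaws only partly while descending.

Request:
drive_tool --motion '[{"dp": [0, 0.0035, 0], "roll": 0, "jaw": 0.17}, {"dp": [0, 0, 0], "roll": 0, "jaw": 0.17}, {"dp": [0, 0, 0.03], "roll": 0, "jaw": 0.17}, {"dp": [0, 0, 0.03], "roll": 0, "jaw": 0.17}, {"dp": [0, 0, 0.025], "roll": 0, "jaw": 0.17}]'

```text
time_s: 2.5
ee_pos: [0.4045, 0.3027, 0.0383]
tool_rot: [0.0, 0.732, 0.682, 0.001]
ft_force: [0.1, -0.6, -0.5]
opening: 0.0581
finger_force: 0.0
```

Request:
drive_tool --motion '[{"dp": [0, 0, 0.015], "roll": 0, "jaw": 0.17}, {"dp": [0, 0, 0.0], "roll": 0, "jaw": 0.17}, {"dp": [0, 0, 0], "roll": 0, "jaw": 0.17}]'

```text
time_s: 2.8
ee_pos: [0.4047, 0.3026, 0.0242]
tool_rot: [0.0, 0.732, 0.682, 0.001]
ft_force: [1.1, 0.2, -1.2]
opening: 0.0549
finger_force: 0.0
```

```bash
python3 - <<'E'
from h import *
go([.4025,.302,.0105],-4)
E
```

```text
t 2.8 pos [0.4047 0.3026 0.0242] yang -4.05 z [ 1.1e-03  5.0e-04 -1.0e+00] F [ 1.1  0.2 -1.2] op 0.0549 ff 0.0
go dp [-0.0008 -0.0022  0.0137] roll -0.0003 deg -0.05
```

Request:
drive_tool --motion '[{"dp": [0, -0.0015, 0.0135], "roll": 0, "jaw": 0.17}, {"dp": [0, 0, 0], "roll": 0, "jaw": 0.17}, {"dp": [0, 0, 0], "roll": 0, "jaw": -0.4}, {"dp": [0, 0, 0], "roll": 0, "jaw": -0.4}, {"dp": [0, 0, 0], "roll": 0, "jaw": -0.4}]' --grip_force 30

```text
time_s: 3.3
ee_pos: [0.4025, 0.3022, 0.0103]
tool_rot: [-0.0, 0.732, 0.681, -0.0]
ft_force: [-1.2, 0.1, 2.5]
opening: 0.0357
finger_force: 30.0
```

Request:
drive_tool --motion '[{"dp": [0, 0, 0], "roll": 0, "jaw": -0.4}, {"dp": [0, 0, 0], "roll": 0, "jaw": -0.4}]'

```text
time_s: 3.5
ee_pos: [0.4025, 0.3022, 0.0103]
tool_rot: [-0.0, 0.732, 0.682, -0.0]
ft_force: [-1.7, 0.2, 3.4]
opening: 0.0354
finger_force: 30.0
```

The jaws hold the tongue at 35.5 mm. Now I'll pull it out.

Request:
drive_tool --motion '[{"dp": [-0.01, 0, 0], "roll": 0, "jaw": -0.4}, {"dp": [-0.02, 0, 0], "roll": 0, "jaw": -0.4}, {"dp": [-0.02, 0, 0], "roll": 0, "jaw": -0.4}, {"dp": [-0.02, 0, 0], "roll": 0, "jaw": -0.4}, {"dp": [-0.02, 0, 0], "roll": 0, "jaw": -0.4}]'

```text
time_s: 4.0
ee_pos: [0.3969, 0.2117, 0.0103]
tool_rot: [0.0, 0.732, 0.681, 0.001]
ft_force: [-0.1, 1.3, 0.7]
opening: 0.0354
finger_force: 30.0
```

Request:
drive_tool --motion '[{"dp": [-0.02, 0, 0], "roll": 0, "jaw": -0.4}, {"dp": [-0.02, 0, 0], "roll": 0, "jaw": -0.4}, {"dp": [-0.02, 0, 0], "roll": 0, "jaw": -0.4}, {"dp": [-0.01, 0, 0], "roll": 0, "jaw": -0.4}, {"dp": [0, 0, 0], "roll": 0, "jaw": -0.4}]'

```text
time_s: 4.5
ee_pos: [0.3916, 0.1409, 0.0103]
tool_rot: [0.001, 0.732, 0.681, -0.0]
ft_force: [0.7, -3.8, 3.8]
opening: 0.0356
finger_force: 30.0
```

```bash
python3 - <<'E'
from h import *
st()
c=cam("top"); save(c,"t2.png")
c=cam("side"); cv2.imwrite("pics/s2.png",cv2.resize(c["image"][120:300,120:380],(780,540),interpolation=cv2.INTER_CUBIC)[:,:,::-1])
E
```

```text
t 4.5 pos [0.3916 0.1409 0.0103] yang -4.16 z [ 8.0e-04 -1.6e-03 -1.0e+00] F [ 0.7 -3.8  3.8] op 0.0356 ff 30.0
```

View pics/s2.png

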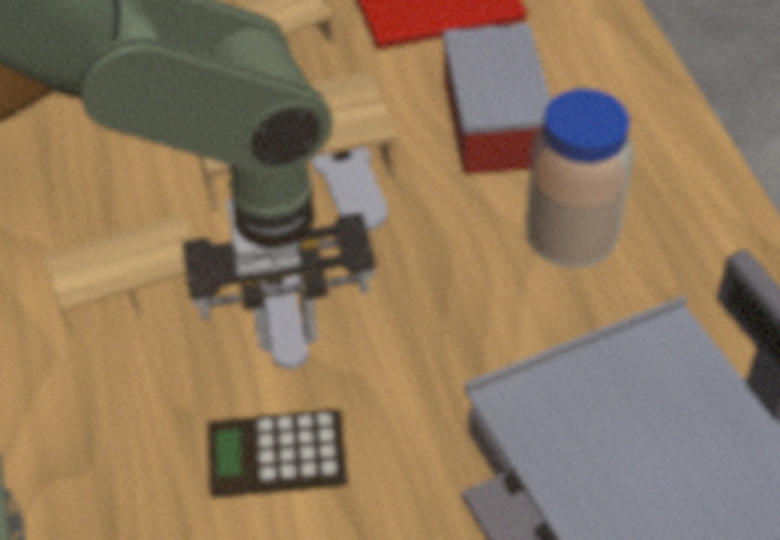

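The plate came out in the grip, with its nose at crop (290,355), and the spare still sits in the rack at (350,185). I'll let go, rise and look at the handle.

Request:
drive_tool --motion '[{"dp": [0, 0, 0], "roll": 0, "jaw": 0.17}, {"dp": [0, 0, 0], "roll": 0, "jaw": 0.17}, {"dp": [0, 0, 0], "roll": 0, "jaw": 0.17}, {"dp": [0, 0, -0.01], "roll": 0, "jaw": 0.17}, {"dp": [0, 0, -0.03], "roll": 0, "jaw": 0.17}]'

```text
time_s: 5.1
ee_pos: [0.3881, 0.1424, 0.0484]
tool_rot: [-0.002, 0.732, 0.682, -0.003]
ft_force: [0.8, -0.1, -0.1]
opening: 0.055
finger_force: 0.0
```

Request:
drive_tool --motion '[{"dp": [0, 0, -0.04], "roll": 0, "jaw": 0.17}, {"dp": [0, 0, -0.04], "roll": 0, "jaw": 0.17}, {"dp": [0, 0, -0.03], "roll": 0, "jaw": 0.17}, {"dp": [0, 0, 0], "roll": 0, "jaw": 0.17}, {"dp": [0, 0, 0], "roll": 0, "jaw": 0.17}]'

```text
time_s: 5.6
ee_pos: [0.3915, 0.1428, 0.1607]
tool_rot: [0.0, 0.732, 0.682, 0.001]
ft_force: [-0.4, 0.3, -1.0]
opening: 0.055
finger_force: 0.0
```

```bash
python3 - <<'E'
from h import *
import pickle
st()
c=cam("wrist"); save(c,"w3.png"); pickle.dump(c,open("w3.pkl","wb"))
print(proj(c,[.3985,.234,.044]))
E
```

```text
t 5.6 pos [0.3915 0.1428 0.1607] yang -4.06 z [ 1.9e-03  4.0e-04 -1.0e+00] F [-0.4  0.3 -1. ] op 0.055 ff 0.0
(np.float64(256.3388830591319), np.float64(102.78480922434305))
```

View pics/w3.png

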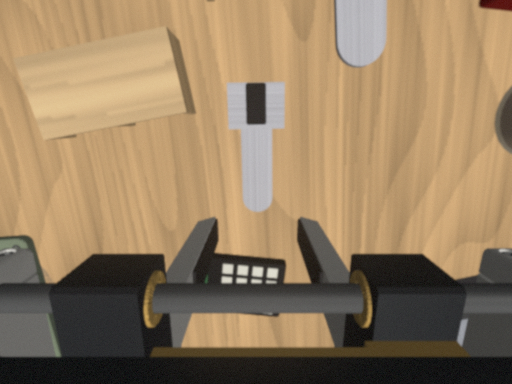

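The plate lies free on the counter. Its black handle is at (256,103), the tongue tip at (258,211), and the spare is untouched. I'll measure the handle, and the slot from the top image.

```bash
cat > slot.py <<'E'
from h import *
import pickle,sys
c=pickle.load(open("d0.pkl","rb"))["top"]; a=c["image"].astype(int)
g=a.sum(2)/3; 
hsv=cv2.cvtColor(c["image"],cv2.COLOR_RGB2HSV)
# pan: bluish, bright
m=((hsv[...,0]>100)&(hsv[...,0]<140)&(g>75)).astype(np.uint8); s=np.zeros_like(m); s[75:170,300:410]=m[75:170,300:410]
s=cv2.morphologyEx(s,cv2.MORPH_OPEN,np.ones((5,5)))
k=max(cv2.findContours(s,0,1)[0],key=cv2.contourArea)
P=np.array([onz(c,u,v,.078)[:2]*1000 for u,v in k[:,0]],np.float32); print("pan",cv2.minAreaRect(P))
b=cv2.boxPoints(cv2.minAreaRect(k)); print(b)
# guides: dark blobs over ledge
s=((g<40)).astype(np.uint8)
z=np.zeros_like(s); z[160:170,345:390]=s[160:170,345:390]
n,l,sta,cen=cv2.connectedComponentsWithStats(z)
for i in range(1,n): print(sta[i],cen[i],onz(c,*cen[i],.062))
# ledge corners
g0=g[150:185,338:388]; print(c["image"][160:184:2,350:386:3].mean(2).astype(int))
E
python3 slot.py; python3 - <<'E'
from h import *
import pickle
c=pickle.load(open("w3.pkl","rb")); a=c["image"]; g=a.mean(2)
m=(g[60:140,220:300]<60).astype(np.uint8)
n,l,s,cen=cv2.connectedComponentsWithStats(m); i=1+s[1:,4].argmax(); print(s[i],cen[i]+[220,60], onz(c,*(cen[i]+[220,60]),.044))
k=max(cv2.findContours((l==i).astype(np.uint8),0,1)[0],key=cv2.contourArea)
print(cv2.minAreaRect(np.array([onz(c,u+220,v+60,.044)[:2]*1000 for u,v in k[:,0]],np.float32)))
E
```

```text
pan ((667.7469482421875, -118.37403869628906), (238.04371643066406, 252.74647521972656), 9.542119979858398)
[[307.54865  91.80812]
 [390.8919   78.64865]
 [402.93243 154.9054 ]
 [319.58917 168.06487]]
[369 161   6   4  18] [371.11111111 162.44444444] [ 0.55000662 -0.16970234  0.062     ]
[377 160   8   2   9] [380.11111111 160.11111111] [ 0.55750817 -0.19709041  0.062     ]
[345 165   2   2   3] [345.33333333 165.33333333] [ 0.54018825 -0.09139896  0.062     ]
[350 164   6   3  17] [352.35294118 165.05882353] [ 0.54128866 -0.11271193  0.062     ]
[[ 96  94  95  94  98 103  99  58  59  37  25  37]
 [ 97 100  88  71  87  84  48  22  43  78  83  86]
 [ 34  21  77  88  87  87  71  38  80  91  94  94]
 [ 21  20  71  87  87  87  85  86  86  88  93  92]
 [ 80  81  86  86  87  86  88  87  86  91  91  93]
 [ 86  89  86  88  89  86  86  88  87  85  88  85]
 [ 86  87  86  87  87  85  88  86  87  86  89  90]
 [ 85  85  86  86  86  87  87  87  86  90  89  88]
 [ 88  86  87  86  85  88  90  67  55  77  85  85]
 [ 86  87  99  60  66  85  84  89  88  89  90  88]
 [ 71  80  82  87  88  90  89  90  88  88  86  86]
 [ 97  98  98 100  98  97  98  98 100  98  98  97]]
[ 27  24  18  39 657] [255.40943683 102.94977169] [0.39756185 0.2339086  0.044     ]
((397.5791320800781, 233.56150817871094), (36.2867546081543, 17.099498748779297), 86.30886840820312)
```

Request:
drive_tool --motion '[{"dp": [0.03, 0, 0], "roll": 0, "jaw": 0.17}, {"dp": [0.031, 0, 0], "roll": 0, "jaw": 0.17}, {"dp": [0.03, 0, 0], "roll": 0, "jaw": 0.17}, {"dp": [0, 0, 0.04], "roll": 0, "jaw": 0.17}, {"dp": [0, 0, 0.03], "roll": 0, "jaw": 0.17}]' --grip_force 50

```text
time_s: 6.15
ee_pos: [0.3959, 0.2336, 0.087]
tool_rot: [-0.001, 0.731, 0.682, -0.002]
ft_force: [0.4, -0.8, 0.6]
opening: 0.0549
finger_force: 0.0
```

Request:
drive_tool --motion '[{"dp": [0, 0, 0], "roll": 0, "jaw": 0.17}, {"dp": [0, 0, 0], "roll": 0, "jaw": 0.17}]'

```text
time_s: 6.35
ee_pos: [0.3961, 0.2327, 0.0884]
tool_rot: [-0.001, 0.732, 0.681, -0.002]
ft_force: [0.2, 0.8, 0.3]
opening: 0.0552
finger_force: 0.0
```

```bash
python3 - <<'E'
from h import *
go([.3976,.2338,.022],-3.9)
E
```

```text
t 6.35 pos [0.3961 0.2327 0.0884] yang -4.08 z [-0.0043 -0.0015 -1.    ] F [0.2 0.8 0.3] op 0.0552 ff 0.0
go dp [0.0013 0.0017 0.0664] roll -0.001 deg -0.18
```

Request:
drive_tool --motion '[{"dp": [0.001, 0.0015, 0.03], "roll": 0, "jaw": 0.17}, {"dp": [0, 0, 0.025], "roll": 0, "jaw": 0.17}, {"dp": [0, 0, 0.011], "roll": 0, "jaw": 0.17}, {"dp": [0, 0, 0], "roll": 0, "jaw": 0.17}, {"dp": [0, 0, 0], "roll": 0, "jaw": 0.17}]'

```text
time_s: 6.85
ee_pos: [0.4005, 0.2345, 0.0252]
tool_rot: [0.0, 0.732, 0.681, 0.001]
ft_force: [0.7, -0.4, -0.8]
opening: 0.0547
finger_force: 0.0
```

Request:
drive_tool --motion '[{"dp": [0, 0, 0], "roll": 0, "jaw": -0.8}, {"dp": [0, 0, 0], "roll": 0, "jaw": -0.8}, {"dp": [0, 0, 0], "roll": 0, "jaw": -0.8}, {"dp": [0, 0, 0], "roll": 0, "jaw": -0.8}, {"dp": [0, 0, 0], "roll": 0, "jaw": -0.8}]' --grip_force 50

```text
time_s: 7.35
ee_pos: [0.3989, 0.2343, 0.0241]
tool_rot: [-0.0, 0.732, 0.681, -0.0]
ft_force: [-0.4, 0.6, 1.7]
opening: 0.0197
finger_force: 50.0
```

Request:
drive_tool --motion '[{"dp": [0, 0, -0.02], "roll": 0, "jaw": -0.8}, {"dp": [0, 0, -0.03], "roll": 0, "jaw": -0.8}, {"dp": [0, 0, -0.03], "roll": 0, "jaw": -0.8}, {"dp": [0, 0, -0.03], "roll": 0, "jaw": -0.8}, {"dp": [0, 0, -0.02], "roll": 0, "jaw": -0.8}]'

```text
time_s: 7.85
ee_pos: [0.3996, 0.2344, 0.1555]
tool_rot: [0.0, 0.732, 0.681, 0.001]
ft_force: [1.1, 0.2, -2.4]
opening: 0.0192
finger_force: 50.0
```

Request:
drive_tool --motion '[{"dp": [-0.025, 0, 0], "roll": 0, "jaw": -0.8}, {"dp": [-0.03, 0, 0], "roll": 0, "jaw": -0.8}, {"dp": [-0.03, 0, 0], "roll": 0, "jaw": -0.8}, {"dp": [-0.03, 0, 0], "roll": 0, "jaw": -0.8}, {"dp": [-0.03, 0, 0], "roll": 0, "jaw": -0.8}]'

```text
time_s: 8.35
ee_pos: [0.3879, 0.0886, 0.1532]
tool_rot: [-0.0, 0.732, 0.682, -0.0]
ft_force: [0.1, -0.2, -3.1]
opening: 0.0198
finger_force: 50.0
```

Request:
drive_tool --motion '[{"dp": [-0.03, 0, 0], "roll": 0, "jaw": -0.8}, {"dp": [-0.03, 0, 0], "roll": 0, "jaw": -0.8}, {"dp": [-0.03, 0, 0], "roll": 0, "jaw": -0.8}, {"dp": [0, 0, 0], "roll": -0.0442, "jaw": -0.8}, {"dp": [0, 0, 0], "roll": -0.0442, "jaw": -0.8}]'

```text
time_s: 8.85
ee_pos: [0.3817, -0.001, 0.1532]
tool_rot: [-0.001, 0.629, 0.777, -0.0]
ft_force: [-0.5, 0.2, -2.8]
opening: 0.0194
finger_force: 50.0
```

Request:
drive_tool --motion '[{"dp": [0, 0, 0], "roll": -0.0442, "jaw": -0.8}, {"dp": [0, 0, 0], "roll": -0.0442, "jaw": -0.8}, {"dp": [0, 0, 0], "roll": -0.0442, "jaw": -0.8}, {"dp": [0, 0, 0], "roll": -0.0442, "jaw": -0.8}, {"dp": [0, 0, 0], "roll": -0.0442, "jaw": -0.8}]'

```text
time_s: 9.35
ee_pos: [0.3816, -0.0, 0.1531]
tool_rot: [-0.001, 0.326, 0.945, -0.0]
ft_force: [-0.3, -0.3, -2.8]
opening: 0.0196
finger_force: 50.0
```

Request:
drive_tool --motion '[{"dp": [0, 0, 0], "roll": -0.0442, "jaw": -0.8}, {"dp": [0, 0, 0], "roll": -0.0442, "jaw": -0.8}, {"dp": [0, 0, 0], "roll": -0.0442, "jaw": -0.8}, {"dp": [0, 0, 0], "roll": -0.0442, "jaw": -0.8}, {"dp": [0, 0, 0], "roll": -0.0442, "jaw": -0.8}]'

```text
time_s: 9.85
ee_pos: [0.3815, -0.0, 0.153]
tool_rot: [-0.001, -0.015, 1.0, 0.0]
ft_force: [-0.4, -0.4, -3.0]
opening: 0.0197
finger_force: 50.0
```

Request:
drive_tool --motion '[{"dp": [0, 0, 0], "roll": -0.0442, "jaw": -0.8}, {"dp": [0, 0, 0], "roll": 0, "jaw": -0.8}]'

```text
time_s: 10.05
ee_pos: [0.3816, -0.0001, 0.1531]
tool_rot: [-0.001, -0.081, 0.997, 0.0]
ft_force: [0.4, 0.8, -2.9]
opening: 0.0195
finger_force: 50.0
```

```bash
python3 - <<'E'
from h import *
go([.392,-.167,.16],99.5)
E
```

```text
t 10.05 pos [ 3.816e-01 -1.000e-04  1.531e-01] yang 99.33 z [-2.e-03  3.e-04 -1.e+00] F [ 0.4  0.8 -2.9] op 0.0195 ff 50.0
go dp [ 0.0168 -0.1664 -0.007 ] roll -0.0009 deg -0.17
```

Request:
drive_tool --motion '[{"dp": [0.004, -0.0333, 0], "roll": 0, "jaw": -0.8}, {"dp": [0.004, -0.0333, 0], "roll": 0, "jaw": -0.8}, {"dp": [0.004, -0.0333, 0], "roll": 0, "jaw": -0.8}, {"dp": [0.004, -0.0333, 0], "roll": 0, "jaw": -0.8}, {"dp": [0.001, -0.0333, 0], "roll": 0, "jaw": -0.8}]'

```text
time_s: 10.55
ee_pos: [0.392, -0.1683, 0.1534]
tool_rot: [-0.001, -0.08, 0.997, 0.0]
ft_force: [0.9, 0.0, -3.4]
opening: 0.0198
finger_force: 50.0
```

Request:
drive_tool --motion '[{"dp": [0, 0, 0.025], "roll": 0, "jaw": -0.8}, {"dp": [0, 0, 0.025], "roll": 0, "jaw": -0.8}, {"dp": [0, 0, 0.01], "roll": 0, "jaw": -0.8}, {"dp": [0, 0, 0], "roll": 0, "jaw": -0.8}, {"dp": [0, 0, 0], "roll": 0, "jaw": -0.8}]'

```text
time_s: 11.05
ee_pos: [0.3931, -0.1673, 0.0943]
tool_rot: [0.0, -0.081, 0.997, -0.0]
ft_force: [-0.4, -0.6, -2.4]
opening: 0.0197
finger_force: 50.0
```

```bash
python3 - <<'E'
from h import *
import pickle
e,R=st()
d={n:cam(n) for n in("top","side")}; pickle.dump(d,open("d4.pkl","wb"))
t,s=d["top"],d["side"]
sl=[.5457,-.1412,.055]
tip=e+R@np.array([-.125,0,.024-.004])
print("slot",proj(t,sl),proj(s,sl),"tip",tip,proj(t,tip),proj(s,tip))
o=np.zeros((600,800,3),np.uint8)
o[:,:400]=cv2.resize(t["image"][145:220,335:385],(400,600),interpolation=cv2.INTER_CUBIC)
u,v=map(int,proj(s,sl)); o[:,400:]=cv2.resize(s["image"][v-40:v+35,u-35:u+15],(400,600),interpolation=cv2.INTER_CUBIC); print("side crop org",u-35,v-40)
cv2.imwrite("pics/c4.png",o[:,:,::-1])
E
```

```text
t 11.05 pos [ 0.3931 -0.1673  0.0943] yang 99.31 z [ 2.e-04 -3.e-04 -1.e+00] F [-0.4 -0.6 -2.4] op 0.0197 ff 50.0
slot (np.float64(361.2587867082173), np.float64(164.06594492073623)) (np.float64(295.16086613721603), np.float64(289.5985884428317)) tip [ 0.5164589  -0.14706501  0.07435557] (np.float64(364.6103636466291), np.float64(172.78040575569517)) (np.float64(285.7732446771799), np.float64(290.42221988937285))
side crop org 260 249
```

View pics/c4.png

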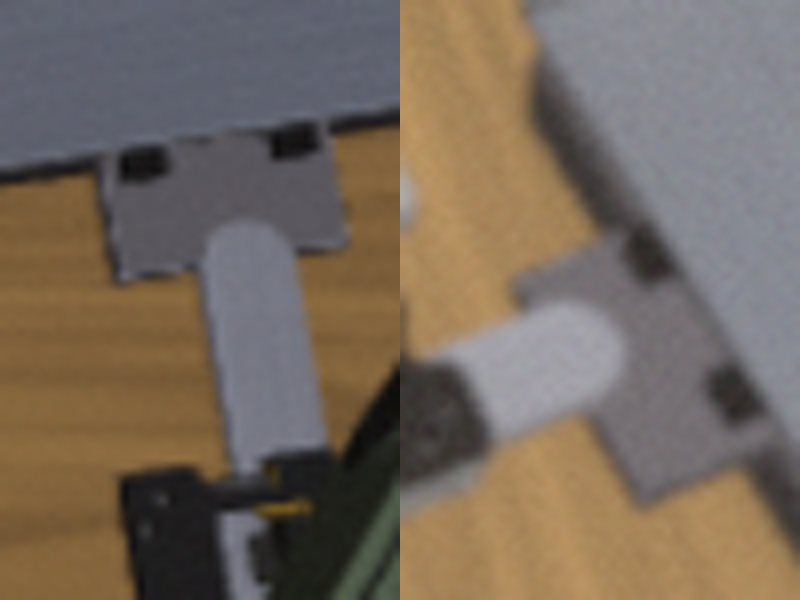

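The top crop (left) shows the tongue nose at (248,222), pointing at the slot but slightly right of the line between the guides at (145,164) and (295,141). The side crop (right) agrees, with the guides at (650,255) and (735,393). I'll put a number on the lateral offset.

```bash
cat > lat.py <<'E'
from h import *
import pickle
d=pickle.load(open("d4.pkl","rb"))
def cen(c,box,dark):
    x0,y0,x1,y1=box; g=c["image"][y0:y1,x0:x1].mean(2); w=np.clip(dark-g,0,None); w[w<8]=0
    yy,xx=np.mgrid[y0:y1,x0:x1]; return (w*xx).sum()/w.sum(),(w*yy).sum()/w.sum(),w.sum()
t=d["top"];s=d["side"]
G={}
G["t"]=[cen(t,(349,162,358,169),75),cen(t,(368,159,376,166),75)]
G["s"]=[cen(s,(287,276,295,285),75),cen(s,(297,293,306,303),75)]
print(G)
# triangulate guides
for i in (0,1):
    A=[];b=[]
    for c,k in((t,"t"),(s,"s")):
        o,dd=ray(c,*G[k][i][:2]); dd/=np.linalg.norm(dd); M=np.eye(3)-np.outer(dd,dd); A.append(M); b.append(M@o)
    p=np.linalg.solve(sum(A),sum(b)); print("guide",p.round(4), [np.linalg.norm(A[j]@p-b[j]).round(4) for j in(0,1)], onz(t,*G["t"][i][:2],.066).round(4), onz(s,*G["s"][i][:2],.066).round(4))
# tongue edges on wood, by blue-red
def edges(c,r,x0,x1,horizontal=True):
    a=c["image"].astype(float); l=(a[r,x0:x1] if horizontal else a[x0:x1,r]); f=l[:,2]-l[:,0]
    f=np.clip((f-f.min())/(f.max()-f.min()),0,1); h=f>.5; i=np.where(h)[0]
    a0=i[0]-1+(.5-f[i[0]-1])/(f[i[0]]-f[i[0]-1]); a1=i[-1]+(f[i[-1]]-.5)/(f[i[-1]]-f[i[-1]+1]); return x0+a0,x0+a1
z=.078
L=[]
for r in range(182,199,2):
    l,q=edges(t,r,352,383); P=[onz(t,l,r,z),onz(t,q,r,z)]; m=(P[0]+P[1])/2; L.append(m[:2]); print("top",r,np.round((l,q),2),m.round(4),round(1000*np.linalg.norm(P[0]-P[1])))
L=np.array(L); k=np.polyfit(L[:,0],L[:,1],1); print("yaw",np.degrees(np.arctan(k[0])),"y at .5457",np.polyval(k,.5457))
L=[]
for u in range(271,278):
    l,q=edges(s,u,280,312,False); P=[onz(s,u,l,z),onz(s,u,q,z)]; m=(P[0]+P[1])/2; L.append(m[:2]); print("side",u,np.round((l,q),2),m.round(4),round(1000*np.linalg.norm(P[0]-P[1])))
E
python3 lat.py
```

```text
{'t': [(np.float64(352.34217834001845), np.float64(165.09873495834617), np.float64(1080.3333333333335)), (np.float64(371.1651891252955), np.float64(162.2006501182033), np.float64(1128.0))], 's': [(np.float64(290.3883219954648), np.float64(280.3701814058957), np.float64(588.0)), (np.float64(301.2752242152466), np.float64(297.9899103139013), np.float64(594.6666666666667))]}
guide [ 0.5418 -0.1133  0.059 ] [np.float64(0.0002), np.float64(0.0002)] [ 0.5406 -0.1119  0.066 ] [ 0.5401 -0.1172  0.066 ]
guide [ 0.5515 -0.1708  0.0581] [np.float64(0.0002), np.float64(0.0002)] [ 0.5501 -0.169   0.066 ] [ 0.5496 -0.1748  0.066 ]
top 182 [359.58 372.34] [ 0.4882 -0.1501  0.078 ] 38
top 184 [359.8 372.7] [ 0.4822 -0.1509  0.078 ] 39
top 186 [360.27 373.12] [ 0.4761 -0.1522  0.078 ] 38
top 188 [360.61 373.36] [ 0.4701 -0.153   0.078 ] 38
top 190 [360.79 373.72] [ 0.4641 -0.1537  0.078 ] 39
top 192 [361.25 374.23] [ 0.4581 -0.1551  0.078 ] 39Traceback (most recent call last):
  File "lat.py", line 26, in <module>
    l,q=edges(t,r,352,383); P=[onz(t,l,r,z),onz(t,q,r,z)]; m=(P[0]+P[1])/2; L.append(m[:2]); print("top",r,np.round((l,q),2),m.round(4),round(1000*np.linalg.norm(P[0]-P[1])))
        ~~~~~^^^^^^^^^^^^^
  File "lat.py", line 22, in edges
    a0=i[0]-1+(.5-f[i[0]-1])/(f[i[0]]-f[i[0]-1]); a1=i[-1]+(f[i[-1]]-.5)/(f[i[-1]]-f[i[-1]+1]); return x0+a0,x0+a1
                                                                                   ~^^^^^^^^^
IndexError: index 31 is out of bounds for axis 0 with size 31
```

```bash
sed -i 's/range(182,199,2)/range(182,193,2)/' lat.py; python3 lat.py | grep -E "yaw|side"
```

```text
yaw 9.282159274531782 y at .5457 -0.14062306690393733
side 271 [289.35 305.5 ] [ 0.4728 -0.1575  0.078 ] 46
side 272 [289.05 304.47] [ 0.4758 -0.1564  0.078 ] 44
side 273 [288.6  303.86] [ 0.4788 -0.1557  0.078 ] 44
side 274 [283.5  303.64] [ 0.4837 -0.1488  0.078 ] 59
side 275 [282.65 303.22] [ 0.4867 -0.1478  0.078 ] 60
side 276 [282.22 302.78] [ 0.4896 -0.1473  0.078 ] 60
side 277 [281.8  302.35] [ 0.4925 -0.1468  0.078 ] 60
```

Lateral offset is within about 1 mm in both views, and the yaw is right (9.3° against 9.5°). Next I'll lower the tongue towards the ledge, feeling for contact.

Request:
drive_tool --motion '[{"dp": [0, 0, 0.006], "roll": 0, "jaw": -0.8}, {"dp": [0, 0, 0], "roll": 0, "jaw": -0.8}, {"dp": [0, 0, 0], "roll": 0, "jaw": -0.8}]'

```text
time_s: 11.45
ee_pos: [0.3928, -0.1672, 0.088]
tool_rot: [0.0, -0.081, 0.997, -0.0]
ft_force: [0.8, 0.2, -3.6]
opening: 0.0198
finger_force: 50.0
```

Request:
drive_tool --motion '[{"dp": [0, 0, 0.003], "roll": 0, "jaw": -0.8}, {"dp": [0, 0, 0], "roll": 0, "jaw": -0.8}, {"dp": [0, 0, 0], "roll": 0, "jaw": -0.8}]'

```text
time_s: 11.75
ee_pos: [0.3927, -0.1672, 0.0848]
tool_rot: [-0.0, -0.081, 0.997, 0.0]
ft_force: [0.5, -0.1, -2.6]
opening: 0.0196
finger_force: 50.0
```

Request:
drive_tool --motion '[{"dp": [0, 0, 0.002], "roll": 0, "jaw": -0.8}, {"dp": [0, 0, 0], "roll": 0, "jaw": -0.8}, {"dp": [0, 0, 0], "roll": 0, "jaw": -0.8}]'

```text
time_s: 12.05
ee_pos: [0.3928, -0.1672, 0.0829]
tool_rot: [-0.0, -0.081, 0.997, 0.0]
ft_force: [-0.7, -0.3, -3.2]
opening: 0.0194
finger_force: 50.0
```

Request:
drive_tool --motion '[{"dp": [0, 0, 0.0015], "roll": 0, "jaw": -0.8}, {"dp": [0, 0, 0], "roll": 0, "jaw": -0.8}, {"dp": [0, 0, 0], "roll": 0, "jaw": -0.8}]'

```text
time_s: 12.35
ee_pos: [0.3928, -0.1673, 0.0814]
tool_rot: [-0.0, -0.081, 0.997, 0.0]
ft_force: [-0.5, -0.2, -2.6]
opening: 0.0193
finger_force: 50.0
```

Request:
drive_tool --motion '[{"dp": [0, 0, 0.0015], "roll": 0, "jaw": -0.8}, {"dp": [0, 0, 0], "roll": 0, "jaw": -0.8}, {"dp": [0, 0, 0], "roll": 0, "jaw": -0.8}]'

```text
time_s: 12.65
ee_pos: [0.3928, -0.1673, 0.0799]
tool_rot: [-0.0, -0.081, 0.997, 0.0]
ft_force: [0.8, -0.3, -2.4]
opening: 0.0196
finger_force: 50.0
```

```bash
python3 - <<'E'
from h import *
import pickle
st(); print(manip.get_state()["torque"])
s=cam("side"); cv2.imwrite("pics/c5.png",cv2.resize(s["image"][245:320,245:320],(600,600),interpolation=cv2.INTER_CUBIC)[:,:,::-1])
E
```

```text
t 12.65 pos [ 0.3928 -0.1673  0.0799] yang 99.34 z [-1.e-04  1.e-04 -1.e+00] F [ 0.8 -0.3 -2.4] op 0.0196 ff 50.0
[0.01958952 0.109624   0.00892503]
```

View pics/c5.png

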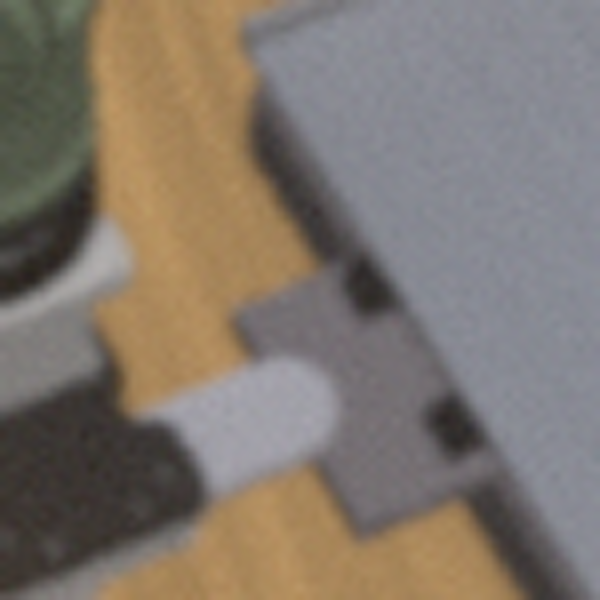

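The tongue hovers over the ledge with no contact and no droop, and its nose at (335,400) is centred between the guides at (368,285) and (455,425). I'll raise it 1 mm and advance.

Request:
drive_tool --motion '[{"dp": [0, 0, -0.001], "roll": 0, "jaw": -0.8}, {"dp": [-0.008, 0, 0], "roll": 0, "jaw": -0.8}, {"dp": [-0.008, 0, 0], "roll": 0, "jaw": -0.8}, {"dp": [-0.008, 0, 0], "roll": 0, "jaw": -0.8}, {"dp": [0, 0, 0], "roll": 0, "jaw": -0.8}]'

```text
time_s: 13.2
ee_pos: [0.4181, -0.1635, 0.0812]
tool_rot: [0.001, -0.082, 0.997, -0.0]
ft_force: [0.2, 0.5, -3.0]
opening: 0.0197
finger_force: 50.0
```

Request:
drive_tool --motion '[{"dp": [-0.005, 0, 0], "roll": 0, "jaw": -0.8}, {"dp": [-0.005, 0, 0], "roll": 0, "jaw": -0.8}, {"dp": [-0.005, 0, 0], "roll": 0, "jaw": -0.8}, {"dp": [0, 0, 0], "roll": 0, "jaw": -0.8}]'

```text
time_s: 13.6
ee_pos: [0.432, -0.161, 0.0811]
tool_rot: [0.0, -0.082, 0.997, -0.0]
ft_force: [0.7, -1.2, -2.6]
opening: 0.0197
finger_force: 50.0
```

```bash
python3 - <<'E'
from h import *
st(); print(manip.get_state()["torque"])
E
```

```text
t 13.6 pos [ 0.432  -0.161   0.0811] yang 99.37 z [ 6.e-04 -2.e-04 -1.e+00] F [ 0.7 -1.2 -2.6] op 0.0197 ff 50.0
[0.00152413 0.12973668 0.03370561]
```

Request:
drive_tool --motion '[{"dp": [-0.007, 0, 0], "roll": 0, "jaw": -0.8}, {"dp": [-0.007, 0, 0], "roll": 0, "jaw": -0.8}, {"dp": [-0.006, 0, 0], "roll": 0, "jaw": -0.8}, {"dp": [0, 0, 0], "roll": 0, "jaw": -0.8}]'

```text
time_s: 14.0
ee_pos: [0.4521, -0.1578, 0.0812]
tool_rot: [0.0, -0.082, 0.997, -0.0]
ft_force: [-0.0, 0.3, -3.0]
opening: 0.0197
finger_force: 50.0
```

Request:
drive_tool --motion '[{"dp": [-0.007, 0, 0], "roll": 0, "jaw": -0.8}, {"dp": [-0.007, 0, 0], "roll": 0, "jaw": -0.8}, {"dp": [-0.006, 0, 0], "roll": 0, "jaw": -0.8}, {"dp": [0, 0, 0], "roll": 0, "jaw": -0.8}]'

```text
time_s: 14.4
ee_pos: [0.4719, -0.1545, 0.0812]
tool_rot: [0.0, -0.082, 0.997, -0.0]
ft_force: [-0.1, -0.0, -1.5]
opening: 0.0195
finger_force: 50.0
```

```bash
python3 - <<'E'
from h import *
st(); print(manip.get_state()["torque"])
E
```

```text
t 14.4 pos [ 0.4719 -0.1545  0.0812] yang 99.38 z [ 9.e-04 -3.e-04 -1.e+00] F [-0.1 -0.  -1.5] op 0.0195 ff 50.0
[ 0.02735826  0.03975371 -0.03185979]
```

Request:
drive_tool --motion '[{"dp": [-0.007, 0, -0.0007], "roll": 0, "jaw": -0.8}, {"dp": [-0.007, 0, 0], "roll": 0, "jaw": -0.8}, {"dp": [-0.006, 0, 0], "roll": 0, "jaw": -0.8}, {"dp": [0, 0, 0], "roll": 0, "jaw": -0.8}]'

```text
time_s: 14.8
ee_pos: [0.4916, -0.1513, 0.0819]
tool_rot: [0.0, -0.082, 0.997, -0.0]
ft_force: [0.6, -0.7, -3.0]
opening: 0.0198
finger_force: 50.0
```

Request:
drive_tool --motion '[{"dp": [-0.005, 0, 0], "roll": 0, "jaw": -0.8}, {"dp": [-0.005, 0, 0], "roll": 0, "jaw": -0.8}, {"dp": [0, 0, 0], "roll": 0, "jaw": -0.8}]'

```text
time_s: 15.1
ee_pos: [0.5011, -0.1496, 0.0818]
tool_rot: [0.0, -0.082, 0.997, -0.0]
ft_force: [-0.4, -0.2, -2.5]
opening: 0.0202
finger_force: 50.0
```

```bash
python3 - <<'E'
from h import *
st(); print(manip.get_state()["torque"])
E
```

```text
t 15.1 pos [ 0.5011 -0.1496  0.0818] yang 99.36 z [ 7.e-04 -3.e-04 -1.e+00] F [-0.4 -0.2 -2.5] op 0.0202 ff 50.0
[0.02452709 0.1180047  0.0098371 ]
```

Request:
drive_tool --motion '[{"dp": [-0.005, 0, 0], "roll": 0, "jaw": -0.8}, {"dp": [-0.004, 0, 0], "roll": 0, "jaw": -0.8}, {"dp": [0, 0, 0], "roll": 0, "jaw": -0.8}]'

```text
time_s: 15.4
ee_pos: [0.5099, -0.1482, 0.0818]
tool_rot: [0.0, -0.082, 0.997, -0.0]
ft_force: [0.1, -0.4, -2.3]
opening: 0.0198
finger_force: 50.0
```

Request:
drive_tool --motion '[{"dp": [-0.002, 0, 0], "roll": 0, "jaw": -0.8}, {"dp": [0, 0, 0], "roll": 0, "jaw": -0.8}]'

```text
time_s: 15.6
ee_pos: [0.5114, -0.1478, 0.0817]
tool_rot: [0.0, -0.081, 0.997, -0.0]
ft_force: [0.1, -0.4, -3.0]
opening: 0.0196
finger_force: 50.0
```

```bash
python3 - <<'E'
from h import *
st(); print(manip.get_state()["torque"])
E
```

```text
t 15.6 pos [ 0.5114 -0.1478  0.0817] yang 99.35 z [ 1.e-04 -0.e+00 -1.e+00] F [ 0.1 -0.4 -3. ] op 0.0196 ff 50.0
[0.03657674 0.10633963 0.01099727]
```

Request:
drive_tool --motion '[{"dp": [-0.0015, 0, 0], "roll": 0, "jaw": -0.8}, {"dp": [0, 0, 0], "roll": 0, "jaw": -0.8}]'

```text
time_s: 15.8
ee_pos: [0.5128, -0.1476, 0.0817]
tool_rot: [0.0, -0.081, 0.997, -0.0]
ft_force: [0.6, 0.8, -2.2]
opening: 0.0198
finger_force: 50.0
```

Request:
drive_tool --motion '[{"dp": [-0.0015, 0, 0], "roll": 0, "jaw": -0.8}, {"dp": [0, 0, 0], "roll": 0, "jaw": -0.8}]'

```text
time_s: 16.0
ee_pos: [0.5144, -0.1474, 0.0817]
tool_rot: [0.0, -0.081, 0.997, -0.0]
ft_force: [0.3, -0.5, -2.8]
opening: 0.0196
finger_force: 50.0
```

Request:
drive_tool --motion '[{"dp": [-0.001, 0, 0], "roll": 0, "jaw": -0.8}, {"dp": [0, 0, 0], "roll": 0, "jaw": -0.8}]'

```text
time_s: 16.2
ee_pos: [0.5145, -0.1472, 0.0815]
tool_rot: [-0.001, -0.082, 0.997, 0.0]
ft_force: [-1.4, -1.0, -1.8]
opening: 0.02
finger_force: 50.0
```

Request:
drive_tool --motion '[{"dp": [-0.001, 0, 0], "roll": 0, "jaw": -0.8}, {"dp": [0, 0, 0], "roll": 0, "jaw": -0.8}]'

```text
time_s: 16.4
ee_pos: [0.5147, -0.1472, 0.0814]
tool_rot: [-0.002, -0.082, 0.997, -0.0]
ft_force: [-4.1, -1.7, -0.3]
opening: 0.0196
finger_force: 50.0
```

Contact came at x ≈ 0.5145, where expected. I'll press a little more, lower onto the floor and look before releasing.

Request:
drive_tool --motion '[{"dp": [-0.001, 0, 0], "roll": 0, "jaw": -0.8}, {"dp": [0, 0, 0], "roll": 0, "jaw": -0.8}, {"dp": [0, 0, 0.001], "roll": 0, "jaw": -0.8}, {"dp": [0, 0, 0], "roll": 0, "jaw": -0.8}]'

```text
time_s: 16.8
ee_pos: [0.5147, -0.1469, 0.0799]
tool_rot: [-0.003, -0.082, 0.997, 0.0]
ft_force: [-6.8, -2.2, -0.2]
opening: 0.0194
finger_force: 50.0
```

Request:
drive_tool --motion '[{"dp": [0, 0, 0.001], "roll": 0, "jaw": -0.8}, {"dp": [0, 0, 0], "roll": 0, "jaw": -0.8}]'

```text
time_s: 17.0
ee_pos: [0.5146, -0.147, 0.0793]
tool_rot: [-0.003, -0.082, 0.997, 0.0]
ft_force: [-8.7, -2.5, 3.5]
opening: 0.0198
finger_force: 50.0
```

```bash
python3 - <<'E'
from h import *
st(); print(manip.get_state()["torque"])
E
```

```text
t 17.0 pos [ 0.5146 -0.147   0.0793] yang 99.38 z [-0.0057  0.     -1.    ] F [-8.7 -2.5  3.5] op 0.0198 ff 50.0
[-0.25780675  1.28661362  0.10993652]
```

Request:
drive_tool --motion '[{"dp": [0, 0, 0], "roll": 0, "jaw": 0}, {"dp": [0, 0, 0], "roll": 0, "jaw": 0}, {"dp": [0, 0, 0], "roll": 0, "jaw": 0}, {"dp": [0, 0, -0.01], "roll": 0, "jaw": 0}, {"dp": [0, 0, -0.02], "roll": 0, "jaw": 0}]'

```text
time_s: 17.5
ee_pos: [0.5162, -0.1462, 0.1091]
tool_rot: [-0.001, -0.081, 0.997, 0.001]
ft_force: [0.8, -0.5, -0.3]
opening: 0.0467
finger_force: 0.0
```

Request:
drive_tool --motion '[{"dp": [0, 0, -0.04], "roll": 0, "jaw": 0}, {"dp": [0, 0, -0.04], "roll": 0, "jaw": 0}, {"dp": [0.04, 0, -0.02], "roll": 0, "jaw": 0}, {"dp": [0.04, 0, 0], "roll": 0, "jaw": 0}, {"dp": [0.04, 0, 0], "roll": 0, "jaw": 0}]'

```text
time_s: 18.0
ee_pos: [0.3988, -0.1669, 0.2119]
tool_rot: [0.002, -0.082, 0.997, -0.001]
ft_force: [-0.7, -0.5, 0.0]
opening: 0.0467
finger_force: 0.0
```

```bash
python3 - <<'E'
from h import *
import pickle
st(); d0=pickle.load(open("d0.pkl","rb"))
t,s=cam("top"),cam("side")
o=np.zeros((600,800,3),np.uint8)
o[:,:400]=cv2.resize(t["image"][145:220,335:385],(400,600),interpolation=cv2.INTER_CUBIC)
o[:,400:]=cv2.resize(s["image"][245:320,255:305],(400,600),interpolation=cv2.INTER_CUBIC)
cv2.imwrite("pics/c6.png",o[:,:,::-1])
for n,c,b in(("top",t,(312,78,395,158)),("side",s,(330,230,400,325))):
    x0,y0,x1,y1=b; f=lambda c:cv2.cvtColor(c["image"][y0:y1,x0:x1],cv2.COLOR_RGB2GRAY).astype(np.float32)
    print(n,cv2.phaseCorrelate(f(d0[n]),f(c)))
    q=cv2.absdiff(d0[n]["image"],c["image"]).max(2)>50; q=cv2.morphologyEx(q.astype(np.uint8),cv2.MORPH_OPEN,np.ones((3,3)))
    print([tuple(r[:5]) for r in cv2.connectedComponentsWithStats(q)[2][1:]])
E
```

```text
t 18.0 pos [ 0.3988 -0.1669  0.2119] yang 99.42 z [ 0.0037 -0.0026 -1.    ] F [-0.7 -0.5  0. ] op 0.0467 ff 0.0
top ((0.056006534345961256, 0.04557029895276088), 0.9731988479031457)
[(np.int32(355), np.int32(166), np.int32(14), np.int32(17), np.int32(124)), (np.int32(328), np.int32(169), np.int32(126), np.int32(143), np.int32(5904)), (np.int32(371), np.int32(176), np.int32(4), np.int32(4), np.int32(16)), (np.int32(421), np.int32(183), np.int32(25), np.int32(13), np.int32(141)), (np.int32(451), np.int32(200), np.int32(8), np.int32(13), np.int32(49)), (np.int32(203), np.int32(205), np.int32(24), np.int32(12), np.int32(249)), (np.int32(51), np.int32(235), np.int32(182), np.int32(149), np.int32(10048)), (np.int32(109), np.int32(273), np.int32(5), np.int32(6), np.int32(23)), (np.int32(113), np.int32(277), np.int32(9), np.int32(8), np.int32(49)), (np.int32(381), np.int32(281), np.int32(4), np.int32(3), np.int32(12)), (np.int32(235), np.int32(298), np.int32(51), np.int32(86), np.int32(2828)), (np.int32(346), np.int32(307), np.int32(51), np.int32(14), np.int32(233)), (np.int32(344), np.int32
[... 2039 characters left out ...]
(91), np.int32(113), np.int32(4709)), (np.int32(0), np.int32(166), np.int32(30), np.int32(92), np.int32(1311)), (np.int32(226), np.int32(173), np.int32(9), np.int32(6), np.int32(32)), (np.int32(209), np.int32(175), np.int32(8), np.int32(4), np.int32(25)), (np.int32(85), np.int32(233), np.int32(14), np.int32(29), np.int32(267)), (np.int32(234), np.int32(257), np.int32(38), np.int32(32), np.int32(793)), (np.int32(10), np.int32(259), np.int32(36), np.int32(29), np.int32(472)), (np.int32(279), np.int32(285), np.int32(14), np.int32(11), np.int32(121)), (np.int32(273), np.int32(286), np.int32(5), np.int32(8), np.int32(32)), (np.int32(279), np.int32(288), np.int32(21), np.int32(19), np.int32(182))]
```

View pics/c6.png

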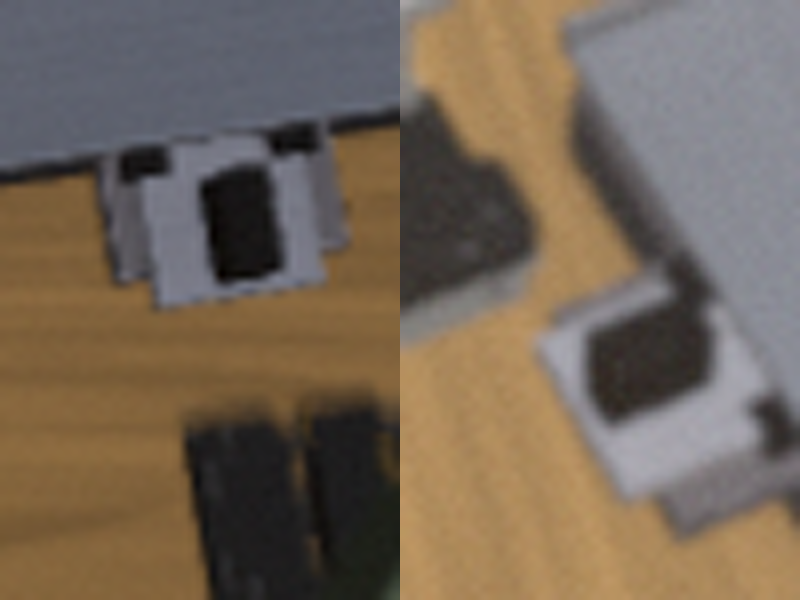

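The plate body sits square with both shoulders against the guides: top crop (145,165) and (295,142). The scale shifted less than 0.1 px, and the gripper is clear. I'm handing the job in.

```bash
python3 -c "
from workcell import manip; print(manip.finish_job())"
```

```text
the job is handed in; nothing more can be done
None
```

The narrow-tongued lock plate is in the scale's slot with its shoulders against both guides, and the job is handed in at about 18 s. The scale did not move measurably, and I saw no sign that the other plate or the goods were disturbed.

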